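# Free the latched mode key

### The arm

A 6-joint arm with a two-finger parallel gripper is mounted at the origin on the work surface. World frame = base frame: x ahead of the robot, y to its left, z up, the work surface at z = 0. Lengths are in mm, angles in rad, forces in N, time in s.
With the tool pointing down it reaches from about 350 to 775 mm from the base axis. Payload 5.5 kg.
Tool frame: the origin (TCP) lies midway between the tips of the shut fingers; the grasp point (between the pads) lies 19 mm behind it; z points along the fingers, y is the direction in which the jaws open and shut (so a half turn about z gives the same grasp; the last joint's range is limited). The gripper opens to 85 mm and grips with 20 to 120 N. Pads are 22 mm wide; open, the fingers measure 114 mm over their backs; the gripper's body (76 mm by 85 mm) begins 54 mm behind the grasp point. The pads swing forward as they close: fully open they stand 13 mm farther back than shut.
Start: joints at [1.015, 0.313, 0.046, 1.304, 0, 1.431], TCP at [232.284, 526.038, 231.323] pointing down, gripper open.
Joint ranges: [-2.76, 2.76], [-0.86, 1.69], [-1.03, 1.26], [-2.2, 2.34], [-1.47, 1.5], [-3.14, 3.14]. Speed limits (rad/s): [2.57, 2.57, 3.14, 3.14, 3.14, 3.14].

### API

Orientations are given as a 3x3 rotation matrix whose columns are the frame's x, y, z axes.
In Python, from rig import state, capture, sign_off gives the robot as it stands.
- The arm moves only by the tool arm_command, never from a script. Its argument "increments" is a list of rows, each a list of 7 numbers: the shift along the tool's x, y, z in units of 0.12 m (1.0 is 0.12 m), then the turn, a rotation vector about the tool's x, y, z in units of 90 degrees (1.0 is 90 degrees), then the opening, from -1 (shut) to 1 (fully open). In form: [[dx, dy, dz, rx, ry, rz, gripper], ...]. A call has 1 to 8 rows; each row is the pose to reach, as a shift and turn from the pose commanded when the call began, along the tool's axes at that moment; what a row does not reach only later rows make up. A row lasts 1/10 s, in which the tool goes at most 50 mm and 8.59 degrees, less where a joint would pass 70% of its speed; a pose out of reach is approached as far as the arm can. A call with a number of a shift or a turn outside -1 to 1 is refused whole. A call with a gripper value outside its range is refused whole. The fingers move at their own pace and stop on an object; "squeeze" is the grip in N (left out, the last holds). Time passes only in rows, so rows that repeat a pose let the fingers close. It gives the time, the measured TCP pose, the force and the opening at its end, in the units of the state.
- state(): the state, without advancing time (a new reading comes with each control period).
- capture(name): name is "side" or "top"; returns a dict with "color" (400x640x3 uint8, red, green, blue), "vertical_fov" (degrees; the focal length in pixels is half the picture's height over the tangent of half this angle, whatever the lens; pixels are square), "cx", "cy" (the principal point, pixels), "R" (3x3) and "t" (3): a world point X has camera coordinates R X + t. Camera axes: x right, y down, z forward; pixel columns grow to the right and rows downward; lengths in mm; the calibration is good to about 2 mm. A picture is of the moment at which its call begins. There is no depth.
- sign_off(): hands the job in, once; it reports no verdict.
The state is a dict: "t": time; "joint_pos": joint angles; "joint_velocities": joint speeds; "joint_efforts": joint torques, N m; "tcp_pos": TCP position; "tool_rot": TCP orientation; "wrist_force": force on the tool from outside, world axes, zero at the start; "wrist_torque": the same for the moment, N m; "gripper_width": finger opening in mm.
Only numpy, scipy, OpenCV 4.12 (cv2) and the standard library are available. Lean on these libraries where they do the work, as an engineer would, in place of code of your own. Each camera call takes 0.05 s, during which the arm holds its last target.

### The job

One of the four mode keys on the blue control box was left latched down. With the fingertips, tap every key lightly, one after another along the row, starting at the key beside the round lamp, without pushing any key in; then press the latched key firmly down and let go so that it pops up, leaving all four keys up. Do not press the other keys in, and do not shift or pick up the tray, screwdriver or jar.

Things in the scene. Friction and masses are not known exactly. Their poses are not given: they have to be found in the camera images.
- console: blue control box with a black top panel, fixed to the table and turned up to 30 degrees: 150 mm (its x) by 360 mm (its y) by 72 mm high. Origin: centre of its underside, z up. Four keys stand in a row at x = 0, y = +80, +16, -48, -112 mm. A clear round lamp, 30 mm across, 15 mm high, stands on the panel at y = +145 mm, the first key's end. One key, at random, starts latched down.
- key1: first key, next to the lamp. All keys are identical grey square caps, 40 by 40 mm, that slide straight down; origin: centre of the top face, moving with it, z up. When up it is 86 mm above the table (14 mm above the panel); latched, 4.5 mm lower. A light tap of 1 to 3 N neither pushes in nor frees any key.
- key2: second key from the lamp, same shape, origin at the centre of its top face. An up key gives way from about 2 N, then 0.7 N per mm: 5 N pushes it 4 mm. Pushed more than 5 mm it counts as pressed in, which is wrong for an up key.
- key3: third key from the lamp, same shape, origin at the centre of its top face. A latched key feels solid up to about 5 N; pushed about 2.5 mm deeper (about 7 N) the latch lets go, and the key rises fully when the finger leaves. Its stop is 4.5 mm below the latched height (about 8.5 N).
- key4: fourth key, farthest from the lamp, the same as the first; centre of its top face
- tray_mid (a point): loose white open tray, 100 by 140 by 35 mm, with screws in it, beyond the box; this point is at its centre, 18 mm up. Leave it alone
- driver: loose screwdriver about 170 mm long lying on the table on the robot's side of the box, red handle; leave it alone
- jar: loose small pale jar with a white lid, 52 mm across, 70 mm high, beyond the box; origin at the centre of its underside; leave it alone

How it is judged (in metres and radians):
On the way, in this order (a step that is already met when the one before it is completed fails the run):
1. the first key from the lamp is tapped with the fingertips (contact force between the fingers and key1 above 0.4 N).
2. the second key from the lamp is tapped with the fingertips (contact force between the fingers and key2 above 0.4 N).
3. the third key from the lamp is tapped with the fingertips (contact force between the fingers and key3 above 0.4 N).
4. the fourth key from the lamp is tapped with the fingertips (contact force between the fingers and key4 above 0.4 N).
5. after all the taps, the latched key has been pressed and has popped up: all four keys are up (z of each of key1, key2, key3, key4 in the frame of console above 0.0848 m), for 0.2 s.
At the end, for the whole second after the job is handed in: All four keys are up (each top face within about 1.2 mm of its up height), and tray, screwdriver and jar are within 15 mm of where they were (all of step 5 and distance of each of tray_mid, driver, jar from where it was at the start of the episode below 0.015 m); the robot touches nothing.
It fails at once if an up key was pressed in (more than 5.5 mm) (distance of any of key1, key2, key3, key4 from where it was at the start of the episode above 0.0055 m).
It fails at once if the tray, screwdriver or jar was shifted or lifted by more than 15 mm (distance of any of tray_mid, driver, jar from where it was at the start of the episode above 0.015 m).
It also fails if it takes over 45 s, if anything falls off the work surface, if the arm or the gripper's body presses on something with over 40 N, if the wrist force passes 120 N, or if a joint passes its speed limit or range.

## Working session

There is one attempt and no reset: what is moved stays moved. The work goes in short steps, Python scripts to look and compute and a tool call to move; the robot and the scene stay as the last step left them, time stands still between calls to the robot, and variables do not carry over. Pictures are saved under pics/ and viewed, and the job is handed in when it is done.

Besides the shell and the picture viewer there is one more tool, called after "Request:" by a JSON object that holds its "fn" and its "kwargs", one argument or row to a line. arm_command: Moves the arm, as the interface text tells. Its arguments: {"type":"object","properties":{"increments":{"type":"array"},"squeeze":{"type":"number"}},"required":["increments"]}

```bash
mkdir -p pics; ls
python3 - <<'E'
from rig import state,capture
import cv2,pickle
s=state();print(s)
d={}
for n in("side","top"):
    c=capture(n);d[n]=c
    cv2.imwrite(f"pics/{n}0.png",c["color"][:,:,::-1]);print(n,c["vertical_fov"],c["cx"],c["cy"],c["R"],c["t"])
pickle.dump(d,open("c0.pkl","wb"))
E
```

```text
pics
{'t': 0.0, 'joint_pos': array([ 1.01542248e+00,  3.13982841e-01,  4.49654747e-02,  1.30361596e+00,
       -2.61851832e-05,  1.43118886e+00]), 'joint_velocities': array([-0.00153817,  0.00093605,  0.00051526, -0.00127282,  0.00127076,
       -0.00047365]), 'joint_efforts': array([-2.45742493e-03, -4.80623746e+01,  2.98537391e+01,  1.93462917e-02,
       -6.34700655e-05, -6.15293843e-07]), 'tcp_pos': array([231.97751153, 525.55417689, 230.41335525]), 'tool_rot': array([[-9.14806960e-01,  4.03890246e-01, -9.46326281e-04],
       [ 4.03891289e-01,  9.14805633e-01, -1.57470748e-03],
       [ 2.29695620e-04, -1.82276631e-03, -9.99998312e-01]]), 'wrist_force': array([ 0.38220663,  0.8990468 , -0.47850749]), 'wrist_torque': array([-0.03150029,  0.02714563,  0.01363778]), 'gripper_width': 85.21343432971904}
side 51.10292492348608 312.1542988501822 194.92687666195926 [[-0.8166227  -0.57692719  0.01680417]
 [-0.41969144  0.57357022 -0.70347445]
 [ 0.39621516 -0.58152577 -0.71052186]] [464.95746488 287.20951774 458.08242064]
top 43.621960338232746 321.6525148298864 198.9729524531278 [[-0.01715287 -0.99979081 -0.01114085]
 [-0.98534499  0.01879419 -0.16953473]
 [ 0.16970864  0.00806958 -0.98546124]] [ 10.0604878  606.14376256 917.39634823]
```

View pics/side0.png

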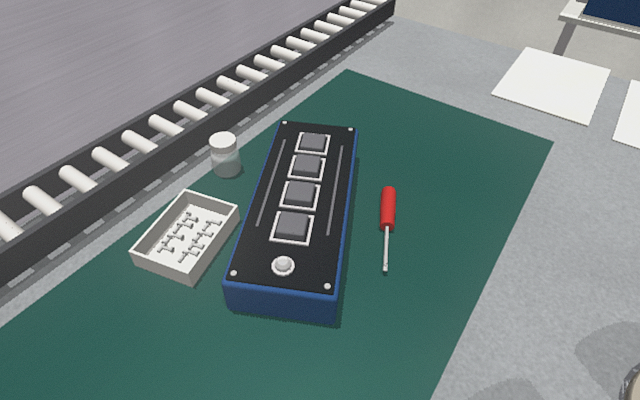

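View pics/top0.png

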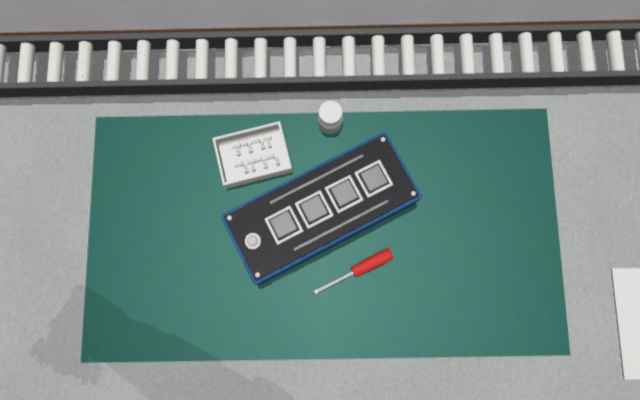

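The top view shows the box with the lamp at its lower left, at (253,241), and keys at about (284,224), (314,209), (344,194) and (374,179). The side view shows the keys at (292,227), (301,193), (307,166) and (313,142). I'll measure these next.

```bash
cat > h.py <<'E'
import numpy as np,cv2,pickle
def ray(c,u,v):
    f=200/np.tan(np.radians(c["vertical_fov"]/2))
    d=np.array([(u-c["cx"])/f,(v-c["cy"])/f,1.]);R=np.array(c["R"]);t=np.array(c["t"])
    return -R.T@t,R.T@d
def onz(c,u,v,z):
    o,d=ray(c,u,v);return o+d*(z-o[2])/d[2]
def proj(c,X):
    f=200/np.tan(np.radians(c["vertical_fov"]/2))
    p=np.array(c["R"])@X+np.array(c["t"]);return np.array([c["cx"]+f*p[0]/p[2],c["cy"]+f*p[1]/p[2]])
E
python3 - <<'E'
from h import *
d=pickle.load(open("c0.pkl","rb"))
for n,(x0,y0,x1,y1) in dict(top=(215,125,430,290),side=(220,110,365,320)).items():
    c=d[n];im=c["color"];g=im.max(2).astype(int);sat=g-im.min(2)
    # blue
    hsv=cv2.cvtColor(im,cv2.COLOR_RGB2HSV)
    roi=np.zeros(g.shape,np.uint8);roi[y0:y1,x0:x1]=1
    m=((g<70)&(sat<20)).astype(np.uint8)*roi
    m=cv2.morphologyEx(m,cv2.MORPH_CLOSE,np.ones((3,3)))
    cs,_=cv2.findContours(m,cv2.RETR_EXTERNAL,cv2.CHAIN_APPROX_NONE)
    k=max(cs,key=cv2.contourArea);r=cv2.minAreaRect(k)
    print(n,'panel',cv2.contourArea(k),[onz(c,*p,72)[:2].round(1) for p in cv2.boxPoints(r)],onz(c,*r[0],72).round(1))
    m=((g>75)&(g<175)&(sat<25)).astype(np.uint8)*roi
    q,l,st,ce=cv2.connectedComponentsWithStats(m)
    for i in range(1,q):
        if st[i,4]>150: print(n,'grey',ce[i].round(1),st[i],onz(c,*ce[i],86).round(1))
    m=((g>180)&(sat<25)).astype(np.uint8)*roi
    q,l,st,ce=cv2.connectedComponentsWithStats(m)
    for i in range(1,q):
        if st[i,4]>5: print(n,'white',ce[i].round(1),st[i],onz(c,*ce[i],72).round(1))
    cv2.imwrite(f"pics/{n}_z.png",cv2.resize(im[y0:y1,x0:x1,::-1],None,fx=2.8 if n=='side' else 3.5,fy=2.8 if n=='side' else 3.5,interpolation=cv2.INTER_CUBIC))
E
```

```text
top panel 12186.0 [array([572.2, 184.3]), array([ 730.7, -126.3]), array([ 606.3, -183.3]), array([454.2, 121.9])] [589.2   0.7  72. ]
top grey [241.6 139.5] [215 125  64  57 433] [718.7 150.   86. ]
top grey [329.9 128.4] [319 125  23   9 165] [737.2 -19.4  86. ]
top grey [314.8 179.3] [269 154  95  51 425] [638.2  11.1  86. ]
top grey [373.3 178.1] [358 163  32  31 555] [638.3 -99.   86. ]
top grey [258.1 178.3] [223 165  70  24 310] [642.2 118.   86. ]
top grey [343.5 193.3] [328 178  32  32 554] [610.4 -42.2  86. ]
top grey [314.5 209.4] [294 190  40  39 153] [580.9  12.5  86. ]
top grey [313.3 208.8] [298 194  32  31 569] [582.1  14.6  86. ]
top grey [340.3 224.9] [293 199  96  52 472] [550.9 -34.8  86. ]
top grey [284.2 224.9] [264 205  40  41 160] [552.8  69.   86. ]
top grey [283.1 224.3] [268 209  32  32 578] [553.9  71.1  86. ]
top white [241.7 131.3] [215 125  57  15 123] [739.3 152.3  72. ]
top white [253.1 156.2] [ 215  125   76   60 2683] [688.9 129.7  72. ]
top white [382.7 138.9] [381 138   4   3   9] [ 718.5 -121.2   72. ]
top white [373.1 178.2] [355 160  37  37 233
[... 1265 characters left out ...]
  7] [ 717.7 -120.    72. ]
side white [350.  128.5] [349 128   3   2   6] [ 610.3 -173.4   72. ]
side white [226.4 139. ] [220 131  16  17 213] [766.3 -20.1  72. ]
side white [311.4 145.6] [295 132  35  23 140] [637.6 -92.4  72. ]
side white [305.9 170.6] [288 155  38  26 166] [608.1 -35.4  72. ]
side white [299.1 199. ] [279 181  41  30 204] [579.2  22.   72. ]
side white [226.3 212.8] [220 200  17  29 148] [647.2 106.   72. ]
side white [291.1 231.8] [270 211  44  34 253] [550.4  79.3  72. ]
side white [282.2 264.6] [272 256  23  19 258] [526.5 129.7  72. ]
side white [233.2 272.4] [231 270   6   5  20] [569.6 175.5  72. ]
side white [327.1 285.3] [325 283   6   5  23] [462.3 121.5  72. ]
```

View pics/side_z.png

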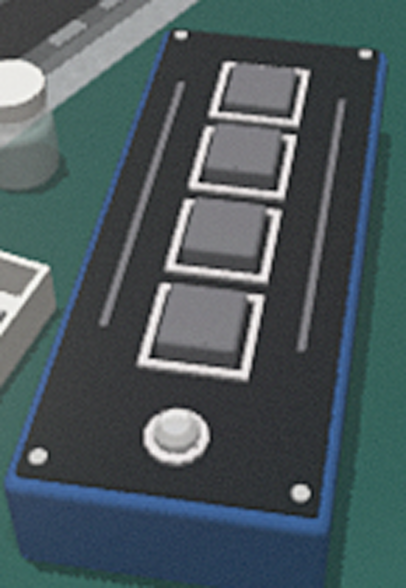

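View pics/top_z.png

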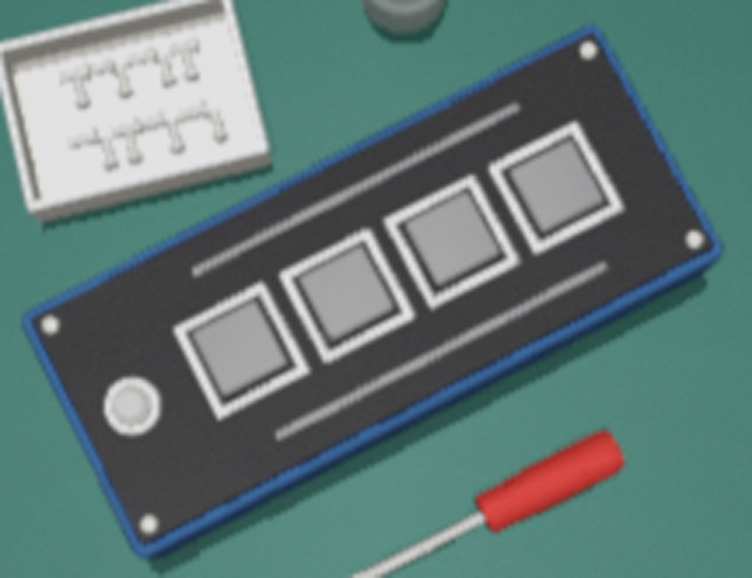

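Run:
```python
from h import *
d=pickle.load(open("c0.pkl","rb"))
C=np.array([590.5,0.4]);uy=np.array([-.4474,.8943]);ux=np.array([.8943,.4474])
c=d["side"];g=cv2.GaussianBlur(c["color"],(3,3),0).astype(int).max(2)
print(d["top"]["color"].shape)
for k,y in enumerate((80,16,-48,-112)):
    p=C+uy*y
    out=[]
    # intensity profile along key x lines (across row of vertical-ish face): sample along console y at several x, ground assumed z=86
    for z in (86,81.5):
        P=[]
        for s in np.arange(-30,31,2.):
            vals=[]
            for x in (-10,-5,0,5,10):
                u,v=proj(c,np.r_[p+uy*s+ux*x,z]); vals.append(cv2.getRectSubPix(g.astype(np.float32),(1,1),(u,v))[0,0])
            P.append(int(np.mean(vals)))
        print(k+1,z,P)
    # stretch
```

```text
(400, 640, 3)
1 86 [102, 168, 201, 161, 98, 61, 60, 90, 121, 132, 131, 131, 131, 131, 131, 131, 131, 132, 132, 132, 132, 132, 132, 133, 132, 129, 117, 95, 80, 76, 72]
1 81.5 [201, 158, 96, 60, 61, 90, 121, 132, 131, 131, 131, 131, 131, 131, 131, 132, 132, 132, 131, 131, 132, 132, 132, 130, 120, 99, 82, 77, 74, 81, 142]
2 86 [80, 116, 173, 193, 158, 102, 73, 86, 114, 130, 132, 131, 131, 131, 131, 131, 130, 131, 131, 131, 131, 131, 131, 131, 131, 130, 120, 102, 85, 78, 75]
2 81.5 [188, 185, 137, 87, 73, 95, 121, 131, 132, 131, 131, 131, 131, 130, 131, 131, 131, 131, 131, 131, 131, 131, 131, 129, 118, 99, 83, 77, 75, 75, 107]
3 86 [78, 89, 128, 172, 184, 154, 113, 99, 110, 125, 132, 132, 131, 131, 130, 130, 130, 130, 131, 131, 131, 131, 131, 131, 131, 130, 122, 106, 89, 79, 75]
3 81.5 [161, 186, 166, 123, 100, 104, 121, 130, 132, 131, 131, 131, 130, 130, 130, 130, 131, 131, 131, 131, 131, 131, 131, 127, 115, 98, 84, 77, 74, 73, 90]
4 86 [54, 54, 54, 54, 54, 54, 54, 52, 55, 68, 90, 114, 128, 132, 132, 131, 131, 131, 131, 131, 131, 131, 131, 131, 131, 131, 131, 131, 129, 121, 105]
4 81.5 [54, 54, 54, 54, 53, 55, 67, 89, 113, 128, 132, 132, 131, 131, 131, 131, 131, 131, 131, 131, 131, 131, 131, 131, 131, 130, 123, 109, 92, 78, 83]
```

Each key's top-face offset agrees with key 4 at latched height and keys 1–3 up, so key 4 is the latched one. I'll move over key 1 with the fingers shut.

Request:
{"fn": "arm_command", "kwargs": {
  "increments": [
    [-0.3,-0.18,0,0,0,0,-1],
    [-0.6,-0.36,0,0,0,0,-1],
    [-0.9,-0.53,0,0,0,0,-1],
    [-1,-0.594,0,0,0,0,-1]
  ],
  "squeeze": 30
}}

```text
t: 0.5
tcp_pos: [314.5, 409.8, 230.9]
tool_rot: [[-0.914, 0.407, -0.0], [0.407, 0.914, -0.001], [-0.0, -0.001, -1.0]]
wrist_force: [0.1, 0.4, 0.5]
gripper_width: 28.0
```

Request:
{"fn": "arm_command", "kwargs": {
  "increments": [
    [-0.3,-0.18,0,0,0,0,-1],
    [-0.6,-0.36,0,0,0,0,-1],
    [-0.9,-0.53,0,0,0,0,-1],
    [-1,-0.594,0,0,0,0,-1]
  ]
}}

```text
t: 0.9
tcp_pos: [395.7, 296.5, 231.1]
tool_rot: [[-0.914, 0.407, 0.0], [0.407, 0.914, -0.0], [-0.0, -0.0, -1.0]]
wrist_force: [-0.1, 0.3, -0.3]
gripper_width: -0.1
```

Request:
{"fn": "arm_command", "kwargs": {
  "increments": [
    [-0.3,-0.18,0,0,0,0,-1],
    [-0.6,-0.36,0,0,0,0,-1],
    [-0.9,-0.53,0,0,0,0,-1],
    [-1,-0.594,0,0,0,0,-1]
  ]
}}

```text
t: 1.3
tcp_pos: [477.0, 183.1, 231.0]
tool_rot: [[-0.914, 0.406, 0.0], [0.406, 0.914, -0.0], [-0.0, 0.0, -1.0]]
wrist_force: [0.5, 0.2, -1.3]
gripper_width: -0.1
```

Request:
{"fn": "arm_command", "kwargs": {
  "increments": [
    [-0.3,-0.18,0,0,0,0.09,-1],
    [-0.6,-0.36,0,0,0,0.18,-1],
    [-0.9,-0.53,0.2,0,0,0.27,-1],
    [-1,-0.594,0.4,0,0,0.36,-1],
    [-1,-0.594,0.7,0,0,0.44,-1],
    [-1,-0.594,0.8,0,0,0.44,-1],
    [-1,-0.594,0.8,0,0,0.44,-1]
  ]
}}

```text
t: 2.0
tcp_pos: [554.1, 72.3, 133.2]
tool_rot: [[-0.451, 0.893, -0.005], [0.893, 0.451, 0.001], [0.003, -0.005, -1.0]]
wrist_force: [0.1, -1.0, 0.1]
gripper_width: 0.1
```

Run:
```python
from rig import state,capture
import cv2,numpy as np
s=state();print(s["t"],s["tcp_pos"],s["wrist_force"],s["gripper_width"],s["tool_rot"].round(4),s["joint_pos"])
c=capture("side");cv2.imwrite("pics/s1.png",c["color"][:,:,::-1])
```

```text
2.0 [554.05422956  72.25072975 133.18359677] [ 0.09663311 -0.99660211  0.06644527] 0.12691284931108504 [[-4.509e-01  8.926e-01 -5.300e-03]
 [ 8.926e-01  4.509e-01  6.000e-04]
 [ 2.900e-03 -4.500e-03 -1.000e+00]] [-1.42610739e-02  3.33902535e-01 -1.70388469e-01  1.07184186e+00
  4.81423306e-04  1.08878863e+00]
```

View pics/s1.png

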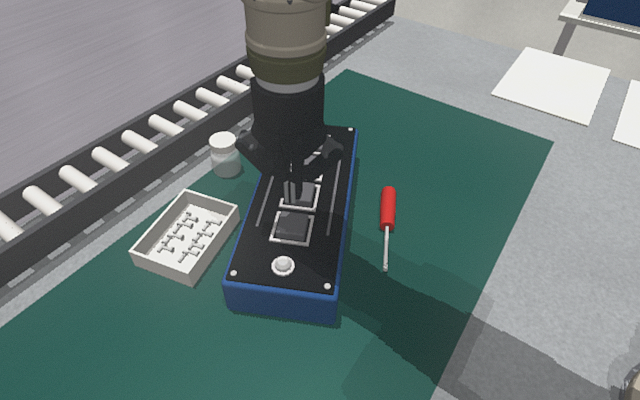

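The shut fingers are centred over key 1, with the tips near (293,200) and still about 47 mm above the cap. I'll go down.

Request:
{"fn": "arm_command", "kwargs": {
  "increments": [
    [0,0,0.15,0,0,0,-1],
    [0,0,0.3,0,0,0,-1],
    [0,0,0.36,0,0,0,-1],
    [0,0,0.36,0,0,0,-1],
    [0,0,0.36,0,0,0,-1]
  ]
}}

```text
t: 2.55
tcp_pos: [557.1, 71.7, 93.6]
tool_rot: [[-0.448, 0.894, 0.002], [0.894, 0.448, 0.0], [-0.001, 0.002, -1.0]]
wrist_force: [0.4, 0.2, -0.3]
gripper_width: -0.1
```

Request:
{"fn": "arm_command", "kwargs": {
  "increments": [
    [0,0,0.015,0,0,0,-1],
    [0,0,0.025,0,0,0,-1],
    [0,0,0.034,0,0,0,-1],
    [0,0,0.034,0,0,0,-1],
    [0,0,0.034,0,0,0,-1]
  ]
}}

```text
t: 3.05
tcp_pos: [556.2, 71.3, 88.0]
tool_rot: [[-0.447, 0.894, 0.0], [0.894, 0.447, 0.0], [0.0, 0.0, -1.0]]
wrist_force: [-0.4, -0.4, -0.7]
gripper_width: -0.4
```

Request:
{"fn": "arm_command", "kwargs": {
  "increments": [
    [0,0,0,0,0,0,-1]
  ]
}}

```text
t: 3.15
tcp_pos: [556.2, 71.3, 88.0]
tool_rot: [[-0.447, 0.894, 0.0], [0.894, 0.447, 0.0], [0.0, 0.0, -1.0]]
wrist_force: [-0.1, 0.8, 0.3]
gripper_width: -0.2
```

Request:
{"fn": "arm_command", "kwargs": {
  "increments": [
    [0,0,0.008,0,0,0,-1],
    [0,0,0.0125,0,0,0,-1],
    [0,0,0.0125,0,0,0,-1]
  ]
}}

```text
t: 3.45
tcp_pos: [556.1, 71.3, 86.4]
tool_rot: [[-0.447, 0.894, -0.0], [0.894, 0.447, 0.0], [0.0, -0.0, -1.0]]
wrist_force: [-1.0, 0.3, -0.2]
gripper_width: -0.2
```

Request:
{"fn": "arm_command", "kwargs": {
  "increments": [
    [0,0,0.004,0,0,0,-1],
    [0,0,0.008,0,0,0,-1],
    [0,0,0.008,0,0,0,-1]
  ]
}}

```text
t: 3.75
tcp_pos: [556.3, 71.3, 85.7]
tool_rot: [[-0.447, 0.894, 0.0], [0.894, 0.447, 0.0], [-0.0, 0.0, -1.0]]
wrist_force: [-1.0, -0.1, 1.8]
gripper_width: 0.1
```

Request:
{"fn": "arm_command", "kwargs": {
  "increments": [
    [0,0,0,0,0,0,-1]
  ]
}}

```text
t: 3.85
tcp_pos: [556.3, 71.3, 85.7]
tool_rot: [[-0.447, 0.894, 0.0], [0.894, 0.447, 0.0], [-0.0, 0.0, -1.0]]
wrist_force: [-1.2, -1.0, 1.9]
gripper_width: 0.2
```

Request:
{"fn": "arm_command", "kwargs": {
  "increments": [
    [0,0,0,0,0,0,-1]
  ]
}}

```text
t: 3.95
tcp_pos: [556.2, 71.3, 85.7]
tool_rot: [[-0.447, 0.894, 0.0], [0.894, 0.447, 0.0], [-0.0, 0.0, -1.0]]
wrist_force: [-0.8, 0.1, 2.0]
gripper_width: -0.0
```

A steady 2 N shows contact with key 1 and no push-in. Next, key 2.

Request:
{"fn": "arm_command", "kwargs": {
  "increments": [
    [0,0,-0.05,0,0,0,-1],
    [0,0,-0.1,0,0,0,-1],
    [-0.2,0,-0.12,0,0,0,-1],
    [-0.4,0,-0.12,0,0,0,-1],
    [-0.533,0,-0.1,0,0,0,-1],
    [-0.533,0,-0.06,0,0,0,-1],
    [-0.533,0,-0.02,0,0,0,-1],
    [-0.533,0,-0.02,0,0,0,-1]
  ]
}}

```text
t: 4.75
tcp_pos: [583.4, 14.9, 86.7]
tool_rot: [[-0.448, 0.894, -0.003], [0.894, 0.448, 0.001], [0.002, -0.002, -1.0]]
wrist_force: [0.1, 0.4, 0.4]
gripper_width: 0.2
```

Request:
{"fn": "arm_command", "kwargs": {
  "increments": [
    [0,0,0.008,0,0,0,-1],
    [0,0,0.014,0,0,0,-1],
    [0,0,0.018,0,0,0,-1],
    [0,0,0.02,0,0,0,-1],
    [0,0,0.02,0,0,0,-1]
  ]
}}

```text
t: 5.25
tcp_pos: [584.8, 14.5, 85.8]
tool_rot: [[-0.448, 0.894, 0.0], [0.894, 0.448, 0.001], [0.0, 0.0, -1.0]]
wrist_force: [0.4, 2.1, 2.7]
gripper_width: 0.4
```

Request:
{"fn": "arm_command", "kwargs": {
  "increments": [
    [0,0,0,0,0,0,-1]
  ]
}}

```text
t: 5.35
tcp_pos: [584.9, 14.4, 85.8]
tool_rot: [[-0.448, 0.894, 0.0], [0.894, 0.448, 0.0], [0.0, 0.0, -1.0]]
wrist_force: [-0.9, 1.2, 1.5]
gripper_width: 0.1
```

Request:
{"fn": "arm_command", "kwargs": {
  "increments": [
    [0,0,0,0,0,0,-1]
  ]
}}

```text
t: 5.45
tcp_pos: [584.9, 14.3, 85.7]
tool_rot: [[-0.447, 0.894, 0.0], [0.894, 0.447, 0.0], [0.0, 0.0, -1.0]]
wrist_force: [-0.5, 1.4, 1.6]
gripper_width: -0.2
```

Key 2 reads about 1.6–2 N vertical, so the fingers are in contact. Next, key 3.

Request:
{"fn": "arm_command", "kwargs": {
  "increments": [
    [0,0,-0.05,0,0,0,-1],
    [0,0,-0.1,0,0,0,-1],
    [-0.2,0,-0.12,0,0,0,-1],
    [-0.4,0,-0.12,0,0,0,-1],
    [-0.533,0,-0.12,0,0,0,-1],
    [-0.533,0,-0.1,0,0,0,-1],
    [-0.533,0,-0.05,0,0,0,-1],
    [-0.533,0,-0.02,0,0,0,-1]
  ]
}}

```text
t: 6.25
tcp_pos: [612.5, -42.4, 87.0]
tool_rot: [[-0.448, 0.894, -0.002], [0.894, 0.448, 0.001], [0.001, -0.001, -1.0]]
wrist_force: [-0.3, -0.2, 0.2]
gripper_width: 0.3
```

Request:
{"fn": "arm_command", "kwargs": {
  "increments": [
    [0,0,0,0,0,0,-1],
    [0,0,0.008,0,0,0,-1],
    [0,0,0.014,0,0,0,-1],
    [0,0,0.018,0,0,0,-1],
    [0,0,0.02,0,0,0,-1],
    [0,0,0.02,0,0,0,-1]
  ]
}}

```text
t: 6.85
tcp_pos: [613.5, -42.7, 85.9]
tool_rot: [[-0.448, 0.894, 0.0], [0.894, 0.448, 0.001], [0.0, 0.001, -1.0]]
wrist_force: [-0.8, 1.4, 1.2]
gripper_width: 0.0
```

Request:
{"fn": "arm_command", "kwargs": {
  "increments": [
    [0,0,0,0,0,0,-1]
  ]
}}

```text
t: 6.95
tcp_pos: [613.5, -42.8, 85.8]
tool_rot: [[-0.448, 0.894, 0.0], [0.894, 0.448, 0.0], [0.0, 0.0, -1.0]]
wrist_force: [-0.9, 1.6, 2.9]
gripper_width: 0.1
```

Request:
{"fn": "arm_command", "kwargs": {
  "increments": [
    [0,0,0,0,0,0,-1]
  ]
}}

```text
t: 7.05
tcp_pos: [613.5, -42.9, 85.7]
tool_rot: [[-0.448, 0.894, 0.0], [0.894, 0.448, 0.0], [0.0, 0.0, -1.0]]
wrist_force: [-1.0, 0.7, 1.7]
gripper_width: -0.0
```

Key 3 is in contact at about 2 N. At key 4 I'll stop at the up height first, where there should be no force if it's latched.

Request:
{"fn": "arm_command", "kwargs": {
  "increments": [
    [0,0,-0.05,0,0,0,-1],
    [0,0,-0.1,0,0,0,-1],
    [-0.2,0,-0.12,0,0,0,-1],
    [-0.4,0,-0.12,0,0,0,-1],
    [-0.533,0,-0.12,0,0,0,-1],
    [-0.533,0,-0.1,0,0,0,-1],
    [-0.533,0,-0.05,0,0,0,-1],
    [-0.533,0,-0.02,0,0,0,-1]
  ]
}}

```text
t: 7.85
tcp_pos: [641.1, -99.4, 87.0]
tool_rot: [[-0.448, 0.894, -0.002], [0.894, 0.448, 0.001], [0.002, -0.001, -1.0]]
wrist_force: [0.3, 0.5, 0.4]
gripper_width: 0.3
```

Request:
{"fn": "arm_command", "kwargs": {
  "increments": [
    [0,0,0,0,0,0,-1],
    [0,0,0.008,0,0,0,-1],
    [0,0,0.014,0,0,0,-1],
    [0,0,0.02,0,0,0,-1],
    [0,0,0.024,0,0,0,-1],
    [0,0,0.024,0,0,0,-1]
  ]
}}

```text
t: 8.45
tcp_pos: [642.1, -100.2, 85.1]
tool_rot: [[-0.447, 0.894, 0.0], [0.894, 0.447, 0.0], [0.0, 0.0, -1.0]]
wrist_force: [-0.2, 0.0, 0.1]
gripper_width: -0.2
```

Request:
{"fn": "arm_command", "kwargs": {
  "increments": [
    [0,0,0,0,0,0,-1]
  ]
}}

```text
t: 8.55
tcp_pos: [642.1, -100.3, 85.1]
tool_rot: [[-0.447, 0.894, 0.0], [0.894, 0.447, 0.0], [-0.0, 0.0, -1.0]]
wrist_force: [-0.6, 0.0, 0.0]
gripper_width: 0.1
```

Request:
{"fn": "arm_command", "kwargs": {
  "increments": [
    [0,0,0,0,0,0,-1]
  ]
}}

```text
t: 8.65
tcp_pos: [642.1, -100.3, 85.1]
tool_rot: [[-0.447, 0.894, 0.0], [0.894, 0.447, 0.0], [-0.0, 0.0, -1.0]]
wrist_force: [0.1, 1.0, -0.3]
gripper_width: 0.1
```

There's no force at 85.1 mm, so key 4 is the latched one. I'll tap it lightly.

Request:
{"fn": "arm_command", "kwargs": {
  "increments": [
    [0,0,0.01,0,0,0,-1],
    [0,0,0.02,0,0,0,-1],
    [0,0,0.028,0,0,0,-1],
    [0,0,0.032,0,0,0,-1],
    [0,0,0.032,0,0,0,-1],
    [0,0,0.032,0,0,0,-1]
  ]
}}

```text
t: 9.25
tcp_pos: [642.0, -100.3, 81.6]
tool_rot: [[-0.447, 0.894, 0.0], [0.894, 0.447, -0.0], [-0.0, 0.0, -1.0]]
wrist_force: [-1.2, 1.0, 4.9]
gripper_width: -0.2
```

Request:
{"fn": "arm_command", "kwargs": {
  "increments": [
    [0,0,0,0,0,0,-1]
  ]
}}

```text
t: 9.35
tcp_pos: [642.1, -100.3, 81.6]
tool_rot: [[-0.447, 0.894, 0.0], [0.894, 0.447, -0.0], [-0.0, 0.0, -1.0]]
wrist_force: [-2.9, 0.6, 4.8]
gripper_width: 0.1
```

Request:
{"fn": "arm_command", "kwargs": {
  "increments": [
    [0,0,0,0,0,0,-1]
  ]
}}

```text
t: 9.45
tcp_pos: [642.0, -100.3, 81.5]
tool_rot: [[-0.447, 0.894, 0.0], [0.894, 0.447, -0.0], [-0.0, 0.0, -1.0]]
wrist_force: [-2.4, 0.9, 5.0]
gripper_width: 0.0
```

Key 4 is tapped at about 5 N and hasn't moved from 81.5 mm. I'll lift, then press it to about 3.7 mm deeper and release.

Request:
{"fn": "arm_command", "kwargs": {
  "increments": [
    [0,0,-0.03,0,0,0,-1],
    [0,0,-0.06,0,0,0,-1],
    [0,0,-0.06,0,0,0,-1],
    [0,0,-0.06,0,0,0,-1]
  ]
}}

```text
t: 9.85
tcp_pos: [642.2, -100.3, 88.4]
tool_rot: [[-0.447, 0.894, 0.0], [0.894, 0.447, 0.0], [-0.0, 0.0, -1.0]]
wrist_force: [0.2, 0.8, 0.4]
gripper_width: 0.0
```

Request:
{"fn": "arm_command", "kwargs": {
  "increments": [
    [0,0,0.03,0,0,0,-1],
    [0,0,0.055,0,0,0,-1],
    [0,0,0.07,0,0,0,-1],
    [0,0,0.08,0,0,0,-1],
    [0,0,0.088,0,0,0,-1],
    [0,0,0.093,0,0,0,-1],
    [0,0,0.093,0,0,0,-1],
    [0,0,0.093,0,0,0,-1]
  ]
}}

```text
t: 10.65
tcp_pos: [642.0, -100.2, 78.2]
tool_rot: [[-0.447, 0.894, 0.001], [0.894, 0.447, -0.0], [-0.0, 0.0, -1.0]]
wrist_force: [-1.5, 1.3, 7.5]
gripper_width: -0.2
```

Request:
{"fn": "arm_command", "kwargs": {
  "increments": [
    [0,0,0,0,0,0,-1],
    [0,0,0,0,0,0,-1]
  ]
}}

```text
t: 10.85
tcp_pos: [642.0, -100.3, 78.2]
tool_rot: [[-0.447, 0.894, 0.0], [0.894, 0.447, -0.0], [-0.0, 0.0, -1.0]]
wrist_force: [-2.3, 1.0, 6.9]
gripper_width: -0.3
```

The tips reached 78.2 mm, 3.3 mm below latched, at about 7 N. That's past the release point, so I'll let go and move clear for a look.

Request:
{"fn": "arm_command", "kwargs": {
  "increments": [
    [0,0,-0.03,0,0,0,-1],
    [0,0,-0.08,0,0,0,-1],
    [0,0,-0.2,0,0,0,-1],
    [0,0,-0.5,0,0,0,-1],
    [0,0,-0.9,0,0,0,-1],
    [0,0,-1,0,0,0,-1],
    [0,0,-1,0,0,0,-1]
  ]
}}

```text
t: 11.55
tcp_pos: [643.7, -100.7, 200.2]
tool_rot: [[-0.447, 0.894, 0.005], [0.894, 0.447, -0.001], [-0.004, 0.004, -1.0]]
wrist_force: [0.4, 0.2, -0.3]
gripper_width: -0.4
```

Request:
{"fn": "arm_command", "kwargs": {
  "increments": [
    [-0.1,-0.3,-0.3,0,0,0,-1],
    [-0.2,-0.6,-0.5,0,0,0,-1],
    [-0.3,-0.9,-0.6,0,0,0,-1],
    [-0.4,-1,-0.6,0,0,0,-1],
    [-0.5,-1,-0.6,0,0,0,-1],
    [-0.6,-1,-0.6,0,0,0,-1]
  ]
}}

```text
t: 12.15
tcp_pos: [567.3, -218.7, 267.3]
tool_rot: [[-0.447, 0.894, -0.002], [0.894, 0.447, 0.002], [0.002, -0.001, -1.0]]
wrist_force: [0.3, 0.3, -0.1]
gripper_width: 0.2
```

Run:
```python
from rig import state,capture
import cv2,pickle
s=state();print(s["t"],s["tcp_pos"],s["wrist_force"])
for n in("side","top"):
    c=capture(n);pickle.dump(c,open(f"c2{n}.pkl","wb"));cv2.imwrite(f"pics/{n}2.png",c["color"][:,:,::-1])
```

```text
12.15 [ 567.30042457 -218.69428503  267.31051289] [ 0.34238748  0.27511107 -0.08790144]
```

View pics/side2.png

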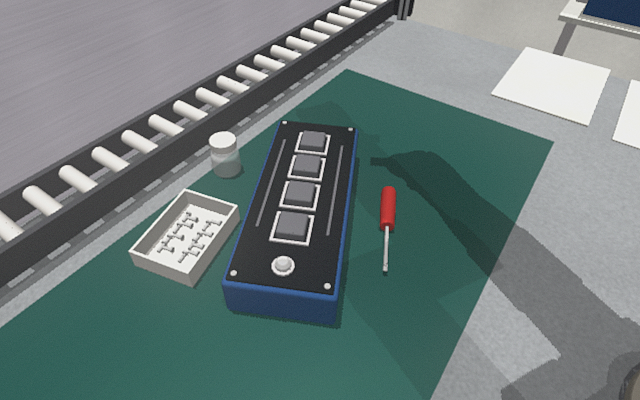

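The arm is clear, and the tray (186,236), jar (224,155) and driver (388,225) look unmoved. I'll check the key heights with the same profiles as before.

Run:
```python
from h import *
d=pickle.load(open("c0.pkl","rb"));C=np.array([590.5,0.4]);uy=np.array([-.4474,.8943]);ux=np.array([.8943,.4474])
for nm,c in (("before",d["side"]),("after",pickle.load(open("c2side.pkl","rb")))):
  g=cv2.GaussianBlur(c["color"],(3,3),0).max(2).astype(np.float32)
  for k,y in enumerate((80,16,-48,-112)):
    p=C+uy*y
    print(nm,k+1,[int(np.mean([cv2.getRectSubPix(g,(1,1),tuple(proj(c,np.r_[p+uy*s+ux*x,86])))[0,0] for x in(-10,-5,0,5,10)])) for s in np.arange(-30,31,3.)])
a=d["side"]["color"].astype(int);b=pickle.load(open("c2side.pkl","rb"))["color"].astype(int)
m=(np.abs(a-b).max(2)>40)
for n,(x0,y0,x1,y1) in dict(tray=(128,188,242,286),jar=(207,130,243,178),driver=(378,183,400,273)).items(): print(n,m[y0:y1,x0:x1].sum())
```

```text
before 1 [102, 193, 161, 76, 60, 107, 132, 131, 131, 131, 131, 132, 132, 132, 132, 132, 132, 125, 95, 78, 72]
before 2 [80, 146, 193, 129, 73, 100, 130, 132, 131, 131, 131, 131, 131, 131, 131, 131, 131, 127, 102, 80, 75]
before 3 [78, 106, 172, 173, 113, 102, 125, 132, 131, 131, 130, 130, 131, 131, 131, 131, 131, 127, 106, 83, 75]
before 4 [54, 54, 54, 54, 54, 53, 68, 103, 128, 132, 131, 131, 131, 131, 131, 131, 131, 131, 131, 126, 105]
after 1 [101, 193, 161, 75, 60, 108, 131, 131, 131, 131, 131, 131, 132, 132, 132, 132, 132, 124, 94, 77, 73]
after 2 [79, 145, 193, 129, 73, 100, 130, 131, 131, 130, 131, 131, 131, 131, 131, 131, 132, 127, 102, 81, 75]
after 3 [73, 104, 171, 173, 113, 102, 125, 131, 131, 131, 131, 131, 130, 130, 130, 131, 131, 127, 106, 83, 75]
after 4 [54, 54, 54, 53, 60, 89, 121, 132, 131, 131, 130, 130, 131, 131, 131, 131, 131, 128, 111, 88, 77]
tray 0
jar 0
driver 0
```

Key 4 now matches the up profile of the other three, which haven't changed, so I'll hand in.

```bash
python3 -c "
from rig import sign_off
print(sign_off())"
```

```text
the job is handed in; nothing more can be done
None
```

I tapped keys 1 to 4 in order, starting from the lamp, then pressed the latched one, key 4. It popped up, and I handed the job in; no verdict is reported.

- **Taps:** keys 1–3 each read about 2 N with the tips at 85.7 mm. Key 4 gave no force at 85.1 mm, which confirmed it was latched. Its tap came out at about 5 N, firmer than the 1–3 N intended, but it stayed at 81.5 mm.
- **Press:** I pushed key 4 to 78.2 mm, 3.3 mm below its latched height, at about 7 N, then let go.
- **Final checks:** in the last side picture, key 4's profile matches the three up keys, and keys 1–3 are unchanged. The tray, jar and screwdriver show no pixel change there. The arm was clear of everything at 12.2 s of the 45 s allowed. No check failed or disagreed.

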